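Unmould the chocolate ring

TASK

The top half of the chocolate mould has been taken off. Lift the ring-shaped chocolate (the one with the hole through it) straight up out of the mould base and set it down gently, flat and centred, on the empty round card in the tray; do not drop it. Leave the solid drum and the dome where they sit in the mould.

Things in the scene. Friction and masses are not known exactly. Their poses are not given: they have to be found in the camera images.
- ring: Hard set-chocolate ring to be lifted out: 56 mm outside diameter, 26 mm hole, 40 mm tall, about 90 g; origin at the centre of its underside, z up its axis. Stands upright in a cavity of the mould, its underside 8 mm and its top 48 mm above the table, 26 mm proud of the mould, 2 mm of play all round, held only by its weight. Also there: two finished rings of this kind on cards in the tray.
- drum: Solid flat-topped round chocolate, no hole, 56 mm diameter, 40 mm tall, origin at the centre of its underside; sits in another cavity of the mould. The mould: fixed grey plastic base, 270 x 95 mm, 22 mm high, with three round cavities 60 mm wide and 14 mm deep in a row along its length, 85 mm apart, and a steel pin 6 mm high at each corner. The three chocolates share them in any order.
- dome: Solid chocolate with a rounded top, no hole, 56 mm diameter, 40 mm tall, origin at the centre of its underside; sits in the remaining cavity of the mould, in one row with the ring and the drum.
- card: Empty round white card, 78 mm diameter, 3 mm thick, fixed; origin at the centre of its underside, its top 6 mm above the table; x axis along the tray. The tray: fixed, dark steel, 300 x 125 mm, rim 10 mm high. The card is at one of three places 85 mm apart along its middle; the other two hold finished rings on cards, tops 46 mm above the table.
Mind the look-alikes: they are no part of the job. Of the things that look like the card, take the one that is nearest to the robot's base at the start.

How it is judged:
On the way:
1. the ring is lifted clear above the mould base (height (world z) of ring above 0.03 m), for 0.1 s.
At the end, for the whole second after the job is handed in: The ring rests flat on the empty card (upright within 10 degrees), its centre within 18 mm of the card's centre, released and at rest; the drum and the dome are within 15 mm of where they started (horizontal distance between ring and card below 0.018 m and height (world z) of ring between 0.003 and 0.01 m and angle between ring's own z axis and vertical below 0.17 rad and linear speed of ring below 0.02 m/s and contact force between ring and card above 0.2 N and distance of each of drum, dome from where it was at the start of the episode below 0.015 m); the robot touches nothing.
It fails at once if the drum or the dome is moved more than 15 mm (distance of any of drum, dome from where it was at the start of the episode above 0.015 m).
It fails at once if the ring is dropped: moving faster than 0.6 m/s (a fall of about 20 mm) with no finger on it (linear speed of ring above 0.6 m/s and contact force between ring and the fingers below 0.05 N).
It also fails if it takes over 35 s, if anything falls off the work surface, if the arm or the gripper's body presses on something with over 40 N, if the wrist force passes 120 N, or if a joint passes its speed limit or range.

ROBOT

A 7-joint arm with a two-finger parallel gripper is mounted at the origin on the work surface. World frame = base frame: x ahead of the robot, y to its left, z up, the work surface at z = 0. Lengths are in m, angles in rad, forces in N, time in s.
With the tool pointing down it reaches from about 0.4 to 0.925 m from the base axis. Payload 5.6 kg.
Tool frame: the origin (TCP) lies at the very end of the fingers, on their centre line; the grasp point (between the pads) lies bot.hold_point_z behind it (bot.hold_point_z is the distance from the TCP to the grasp point, in m); z points along the fingers, y is the line along which they close (so a half turn about z gives the same grasp; the last joint's range is limited). The gripper opens to 85 mm and grips with 20 to 120 N. Pads are 22 mm wide; open, the fingers measure 114 mm over their backs; the gripper's body (76 mm by 85 mm) begins 54 mm behind the grasp point. The pads swing forward as they close: fully open they stand 13 mm farther back than shut.
Start: joints at [-1.206, 0.468, -0.012, 1.603, 0.006, 1.071, -0.056], TCP at [0.258, 0.597, 0.231] pointing down, gripper open.
Joint ranges: [-2.53, 2.53], [-0.31, 2.02], [-1.57, 1.55], [0.28, 2.44], [-1.29, 4.43], [0.15, 1.84], [-2.92, 2.92]. Speed limits (rad/s): [2.57, 2.57, 3.14, 3.14, 3.14, 3.14, 3.14].

INTERFACE

Orientations are given as a rotation vector (axis times angle).
In Python, from rig import bot, camera, camera_info gives the robot as it stands.
- The arm moves only by the tool servo_tool, never from a script. Its argument "targets" is one flat list of numbers, 5 for each row, row after row: the shift along the tool's x, y, z in cm, then the turn about the tool's z in rad, then the finger opening in cm, from 0 to 8.54. A call has 1 to 12 rows; each row shifts and turns the commanded pose from where the row before left it, along the tool's axes as they then stand; what a row does not reach is not made up. A row lasts 1/10 s, in which the tool goes at most 50 mm and 8.59 degrees, less where a joint would pass 70% of its speed; a pose out of reach is approached as far as the arm can. A call is refused whole if a number of a shift passes 5 or a number of a turn 0.15, either way. A call with a gripper value outside its range is refused whole. The fingers move at their own pace and stop on an object; the grip force is fixed at half the most. Time passes only in rows, so rows that do not move let the fingers close. It gives the time, the measured TCP pose, the force, the opening and the grip force at its end, in the units of the state.
- bot.read_state(): the state, without advancing time (a new reading comes with each control period).
- camera(name): name is "scene" or "top" or "wrist"; returns (picture, depth): 400x640x3 uint8, red, green, blue; 400x640 float32, m along the optical axis (not along the pixel's ray), 0 where there is no reading.
- camera_info(name): a dict with "vfov" (degrees; the focal length in pixels is half the picture's height over the tangent of half this angle, whatever the lens; pixels are square), "cx", "cy" (the principal point, pixels), "k1" (the pictures are not rectified: a ray, as slopes to the right and down, at radius r is drawn at 1 + k1 r^2 times it, then the intrinsics apply), "xyz" and "orientation" of the camera in the world. Camera axes: x right, y down, z forward; pixel columns grow to the right and rows downward; lengths in m; the calibration is good to about 2 mm. A picture is of the moment at which its call begins: read the wrist's pose just before it. camera_info takes no time and is no camera call; for the wrist camera it gives the pose at the moment of the call.
- bot.job_done(): hands the job in; it is judged then, once.
The state is a dict: "time": time; "joint_pos": joint angles; "qvel": joint speeds; "effort": joint torques, N m; "eef_pos": TCP position; "tool_rot": TCP orientation; "wrist_force": force on the tool from outside, world axes, zero at the start; "moment": the same for the moment, N m; "opening": opening from 0.0 (shut) to 1.0 (fully open); "gripper_force": force on a finger pad.
Only numpy, scipy, OpenCV 4.12 (cv2) and the standard library are available. Lean on these libraries where they do the work, as an engineer would, in place of code of your own. Each camera call takes 0.05 s, during which the arm holds its last target. There are 200 camera calls.

## Working session

There is one attempt and no reset: what is moved stays moved. The work goes in short steps, Python scripts to look and compute and a tool call to move; the robot and the scene stay as the last step left them, time stands still between calls to the robot, and variables do not carry over. Pictures are saved under pics/ and viewed, at most 10 in all, crops included, and the job is handed in when it is done.

Besides the shell and the picture viewer there is one more tool, called after "Request:" as name(argument=value, ...), one argument or row to a line, values as JSON. servo_tool: Moves the arm, as the interface text tells. Its arguments: {"type":"object","properties":{"targets":{"type":"array"}},"required":["targets"]}

```bash
mkdir -p pics; ls; cat > h.py <<'E'
import numpy as np, cv2
from rig import bot, camera, camera_info
from scipy.spatial.transform import Rotation as R
def rot(o):
    o=np.array(o,float)
    return o if o.shape==(3,3) else R.from_rotvec(o).as_matrix()
def cloud(d,i):
    h,w=d.shape; f=h/2/np.tan(np.radians(i['vfov'])/2)
    K=np.array([[f,0,i['cx']],[0,f,i['cy']],[0,0,1.]])
    u,v=np.meshgrid(np.arange(w),np.arange(h))
    p=cv2.undistortPoints(np.stack([u,v],-1).reshape(-1,1,2).astype(float),K,np.array([i['k1'],0,0,0.])).reshape(h,w,2)
    P=np.dstack([p,np.ones((h,w))])*d[...,None]
    return P@rot(i['orientation']).T+np.array(i['xyz'])
E
python3 - <<'E'
from h import *
s=bot.read_state(); print({k:np.round(s[k],3) for k in('time','eef_pos','tool_rot','wrist_force','opening')},bot.hold_point_z)
i=camera_info('top'); print(i)
im,d=camera('top'); np.savez('top.npz',im=im,d=d); cv2.imwrite('pics/top.png',im[...,::-1])
E
```

```text
pics
{'time': np.float64(0.0), 'eef_pos': array([0.258, 0.596, 0.23 ]), 'tool_rot': array([-6.360e-01, -3.076e+00,  3.000e-03]), 'wrist_force': array([ 0.682,  0.037, -0.454]), 'opening': np.float64(1.004)} 0.0187
{'vfov': 54.914966314336006, 'cx': 314.53941329808026, 'cy': 194.85369426743333, 'k1': -0.08708694004019424, 'xyz': array([ 0.46556166, -0.05878654,  1.01008934]), 'orientation': array([-2.18074898,  2.12473757, -0.09293728])}
```

View pics/top.png

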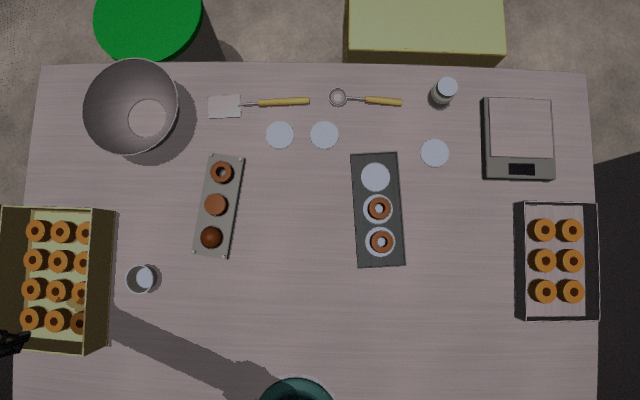

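The ring is in the mould at about (222,171), with the drum at (216,204) and the dome at (212,238). The empty tray card is at (375,177), and the look-alike discs at (280,135), (324,135) and (435,153) are farther from the base. Next I'll measure the ring and the card.

```bash
cat > m.py <<'E'
from h import *
from scipy.spatial.transform import Rotation as R
z=np.load('top.npz'); im,d=z['im'],z['d']; P=cloud(d,camera_info('top'))
hsv=cv2.cvtColor(im,cv2.COLOR_RGB2HSV)
def circ(u,v,r,zlo,zhi,sat):
    m=np.zeros(d.shape,bool); m[v-r:v+r+1,u-r:u+r+1]=1
    m&=(P[...,2]>zlo)&(P[...,2]<zhi)
    S=hsv[...,1]; m&=(S>90) if sat else ((S<60)&(hsv[...,2]>130))
    c=max(cv2.findContours(m.astype(np.uint8),0,1)[0],key=cv2.contourArea)
    q=np.array([P[b,a] for a,b in c[:,0]])
    (x,y),rr=cv2.minEnclosingCircle(q[:,:2].astype(np.float32))
    return np.round([x,y,rr,*np.median(q[:,:2],0),np.median(P[m][:,2])],4)
out={n:circ(*a) for n,a in dict(ring=(222,171,18,.035,.06,1),drum=(216,204,18,.035,.06,1),dome=(212,238,18,.015,.07,1),card=(375,177,18,-.005,.02,0),r1=(379,208,18,.035,.06,1)).items()}
for k,v in out.items(): print(k,v)
print('table z',np.median(P[300:330,300:400,2]))
s=bot.read_state(); M=rot(s['tool_rot']); print(np.round(M,3))
print('ring delta tool',M.T@(np.r_[out['ring'][:2],s['eef_pos'][2]]-s['eef_pos'])*100)
E
python3 m.py
```

```text
ring [0.6275 0.2096 0.0272 0.6271 0.2079 0.0472]
drum [0.5424 0.2197 0.028  0.5419 0.2173 0.0477]
dome [0.4594 0.2299 0.0282 0.4588 0.2279 0.0416]
card [ 0.6296 -0.191   0.0383  0.6295 -0.191   0.0064]
r1 [ 0.5443 -0.197   0.0271  0.5439 -0.1964  0.046 ]
table z 0.00018421863271034233
[[-0.918  0.397 -0.001]
 [ 0.397  0.918 -0.002]
 [-0.    -0.002 -1.   ]]
ring delta tool [-4.92877533e+01 -2.08160850e+01  4.23832348e-02]
```

Request:
servo_tool(
  targets=[-4, -1.7, 0, 0, 8.54, -4, -1.7, 0, 0, 8.54, -4, -1.7, 0, 0, 8.54, -4, -1.7, 0, 0, 8.54, -4, -1.7, 0, 0, 8.54, -4, -1.7, 0, 0, 8.54, -4, -1.7, 0, 0, 8.54, -4, -1.7, 1, 0, 8.54, -4, -1.7, 1, 0, 8.54, -4, -1.7, 1, 0, 8.54, -4, -1.7, 1, 0, 8.54, -4, -1.7, 1, 0, 8.54],
)

```text
time: 1.25
eef_pos: [0.6182, 0.2175, 0.1803]
tool_rot: [-0.636, -3.076, 0.001]
wrist_force: [-0.1, 0.6, 0.8]
opening: 1.003
gripper_force: 0.0
```

Request:
servo_tool(
  targets=[0, 0, 0, -0.144, 8.54, 0, 0, 0, -0.144, 8.54, 0, 0, 0, 0, 8.54, 0, 0, 0, 0, 8.54],
)

```text
time: 1.65
eef_pos: [0.6172, 0.219, 0.1809]
tool_rot: [-0.193, -3.135, 0.0]
wrist_force: [-1.3, 0.7, -0.7]
opening: 1.001
gripper_force: 0.0
```

```bash
python3 - <<'E'
from h import *
i=camera_info('wrist'); s=bot.read_state()
im,d=camera('wrist'); np.savez('w1.npz',im=im,d=d); cv2.imwrite('pics/w1.png',im[...,::-1])
P=cloud(d,i); M=rot(s['tool_rot'])
print(np.round(s['eef_pos'],4),np.round(M,3).tolist(),s['time'])
hsv=cv2.cvtColor(im,cv2.COLOR_RGB2HSV)
m=((hsv[...,1]>90)&(P[...,2]>.042)&(P[...,2]<.054)&(d>0)).astype(np.uint8)
for c in cv2.findContours(m,0,1)[0]:
    if cv2.contourArea(c)<300: continue
    q=np.array([P[b,a] for a,b in c[:,0]]); (x,y),r=cv2.minEnclosingCircle(q[:,:2].astype(np.float32))
    print(np.round([x,y,r],4),c[:,0].mean(0),cv2.contourArea(c),'tool delta cm',np.round(M.T@(np.r_[x,y,0]-s['eef_pos'])*100,2))
E
```

```text
[0.6172 0.219  0.1809] [[-0.992, 0.123, -0.001], [0.123, 0.992, -0.0], [0.001, -0.0, -1.0]] 1.65
[0.627  0.2105 0.0278] [318.19883041 195.97076023] 2841.5 tool delta cm [-1.09 -0.72 18.09]
[0.5431 0.2211 0.0278] [317.53125     97.50520833] 3628.0 tool delta cm [ 7.36 -0.7  18.09]
[0.4703 0.23   0.0179] [316.63793103   5.55172414] 415.0 tool delta cm [14.7  -0.71 18.1 ]
```

View pics/w1.png

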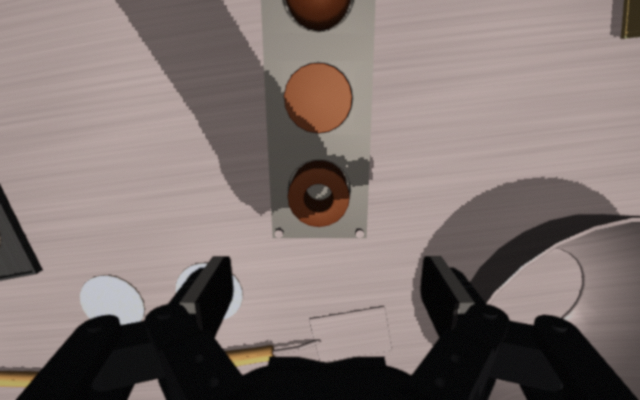

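The wrist view shows the ring at (319,194), agreeing with the top view to within 2 mm, and the fingers straddle the mould crosswise. I'll descend to just above the grasp height.

Request:
servo_tool(
  targets=[-0.5, -0.4, 3, 0, 8.54, -0.5, -0.4, 3, 0, 8.54, 0, 0, 3, 0, 8.54, 0, 0, 3, 0, 8.54, 0, 0, 2, 0, 8.54, 0, 0, 1.7, 0, 8.54, 0, 0, 0, 0, 8.54, 0, 0, 0, 0, 8.54],
)

```text
time: 2.5
eef_pos: [0.6268, 0.2102, 0.0247]
tool_rot: [0.189, 3.135, 0.0]
wrist_force: [-0.1, -0.7, -0.4]
opening: 1.0
gripper_force: 0.0
```

```bash
python3 - <<'E'
from h import *
i=camera_info('wrist'); s=bot.read_state()
im,d=camera('wrist'); cv2.imwrite('pics/w2.png',im[...,::-1]); P=cloud(d,i)
print(s['eef_pos'],s['wrist_force'])
E
```

```text
[0.62681202 0.21023028 0.02471883] [-0.05248256 -0.74939146 -0.36989293]
```

View pics/w2.png

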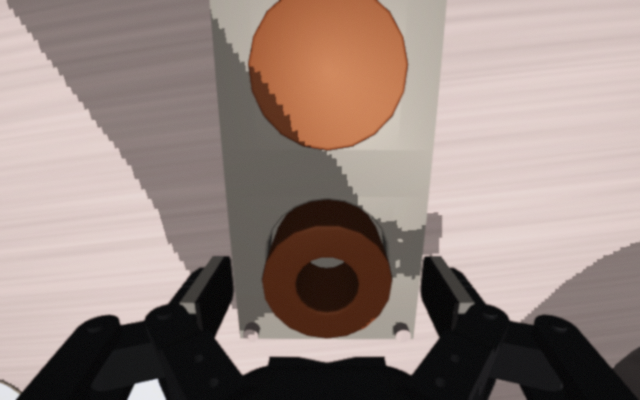

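The ring, at column 327, sits midway between the finger tips (232 and 422). I'll lower another 3 mm and close.

Request:
servo_tool(
  targets=[0, 0, 0.3, 0, 8.54, 0, 0, 0, 0, 7, 0, 0, 0, 0, 6, 0, 0, 0, 0, 5, 0, 0, 0, 0, 4, 0, 0, 0, 0, 4, 0, 0, 0, 0, 4, 0, 0, 0, 0, 4],
)

```text
time: 3.35
eef_pos: [0.627, 0.2101, 0.0225]
tool_rot: [0.188, 3.135, 0.001]
wrist_force: [-0.6, -0.8, 4.4]
opening: 0.643
gripper_force: 62.8
```

Request:
servo_tool(
  targets=[0, 0, -0.5, 0, 4, 0, 0, -0.8, 0, 4, 0, 0, -1, 0, 4, 0, 0, -1.5, 0, 4, 0, 0, -2, 0, 4, 0, 0, -2, 0, 4, 0, 0, -1.2, 0, 4, 0, 0, 0, 0, 4, 0, 0, 0, 0, 4],
)

```text
time: 4.25
eef_pos: [0.6263, 0.2099, 0.1114]
tool_rot: [0.188, 3.136, 0.0]
wrist_force: [-0.2, -0.3, -1.6]
opening: 0.644
gripper_force: 63.4
```

```bash
python3 - <<'E'
from h import *
s=bot.read_state(); i=camera_info('wrist')
im,d=camera('wrist'); cv2.imwrite('pics/w3.png',im[...,::-1]); P=cloud(d,i)
M=rot(s['tool_rot']); hsv=cv2.cvtColor(im,cv2.COLOR_RGB2HSV)
m=((hsv[...,1]>90)&(P[...,2]>.07)&(d>0)&(hsv[...,2]>40)).astype(np.uint8)
q=P[m>0]; t=(q-s['eef_pos'])@M; top=t[:,2]<np.percentile(t[:,2],30)+.004
(x,y),r=cv2.minEnclosingCircle(t[top][:,:2].astype(np.float32)); zt=np.median(q[top][:,2])
print('ring in tool',x,y,r,'top z',zt,'hold->bottom above TCP',zt-.04-s['eef_pos'][2])
A=np.c_[q[top][:,:2],np.ones(top.sum())]; print('tilt',np.linalg.lstsq(A,q[top][:,2],rcond=None)[0][:2])
c=np.array([.6296,-.191,s['eef_pos'][2]]); print(s['eef_pos'],s['time'],'to card cm',M.T@(c-s['eef_pos']-M@[x,y,0])*100)
E
```

```text
ring in tool -0.002724782796576619 -0.011411935091018677 0.03938305005431175 top z 0.1379272856100061 hold->bottom above TCP -0.013458225844430308
tilt [ 0.00058471 -0.00278341]
[0.62631463 0.20985853 0.11138551] 4.25 to card cm [-4.84728069e+00 -3.86177251e+01 -2.67716632e-03]
```

View pics/w3.png

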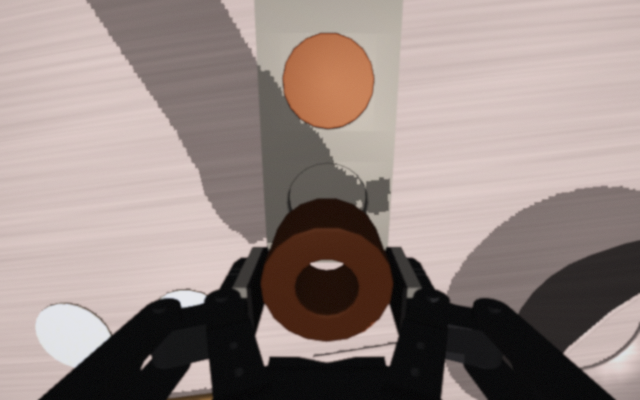

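The ring is held level at about (327,285), its cavity is empty, and the drum hasn't moved. I'll carry it to the card.

Request:
servo_tool(
  targets=[-0.4, -2, 0, 0, 4, -0.4, -3, 0, 0, 4, -0.4, -3.6, 0, 0, 4, -0.4, -3.6, 0, 0, 4, -0.4, -3.6, 0, 0, 4, -0.5, -3.6, 0, 0, 4, -0.5, -3.6, 0, 0, 4, -0.5, -3.6, 0, 0, 4, -0.4, -3.6, 0, 0, 4, -0.4, -3.6, 0, 0, 4, -0.4, -3.5, 0, 0, 4, -0.4, -2.5, 0, 0, 4],
)

```text
time: 5.5
eef_pos: [0.6281, -0.1946, 0.1099]
tool_rot: [-0.192, -3.133, 0.001]
wrist_force: [0.6, -0.0, -1.8]
opening: 0.642
gripper_force: 63.5
```

Request:
servo_tool(
  targets=[0, 0, 2, 0, 4, 0, 0, 2, 0, 4, 0, 0, 2, 0, 4, 0, 0, 0, 0, 4, 0, 0, 0, 0, 4],
)

```text
time: 6.0
eef_pos: [0.6289, -0.1912, 0.0504]
tool_rot: [-0.188, -3.134, -0.001]
wrist_force: [0.8, 0.1, -0.9]
opening: 0.643
gripper_force: 63.7
```

```bash
python3 - <<'E'
from h import *
s=bot.read_state(); im,d=camera('wrist'); cv2.imwrite('pics/w4.png',im[...,::-1])
M=rot(s['tool_rot']); c=np.array([.6296,-.191,.0205]); print(s['eef_pos'],M.T@(c-s['eef_pos'])*100,s['gripper_force'])
E
```

```text
[ 0.62891936 -0.19116136  0.05036805] [-0.07182564  0.02355878  2.98666769] 63.677746653556824
```

View pics/w4.png

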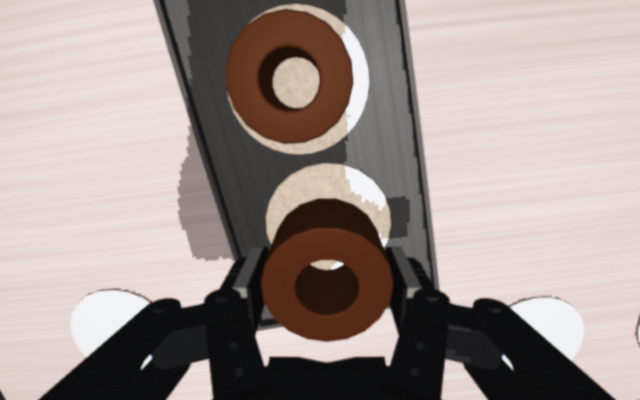

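The card (column about 328) lies under the ring (327). I'll lower gently and watch the wrist force.

Request:
servo_tool(
  targets=[0, 0, 1, 0, 4, 0, 0, 0.8, 0, 4, 0, 0, 0.5, 0, 4, 0, 0, 0.3, 0, 4, 0, 0, 0.2, 0, 4, 0, 0, 0, 0, 4, 0, 0, 0, 0, 4],
)

```text
time: 6.75
eef_pos: [0.6297, -0.1914, 0.0235]
tool_rot: [0.188, 3.136, -0.0]
wrist_force: [0.7, 0.5, -1.2]
opening: 0.643
gripper_force: 63.7
```

Request:
servo_tool(
  targets=[0, 0, 0.1, 0, 4, 0, 0, 0.1, 0, 4, 0, 0, 0, 0, 4, 0, 0, 0, 0, 4],
)

```text
time: 7.15
eef_pos: [0.6295, -0.1913, 0.0213]
tool_rot: [0.188, 3.136, 0.0]
wrist_force: [-0.3, -0.4, -1.0]
opening: 0.644
gripper_force: 63.7
```

Request:
servo_tool(
  targets=[0, 0, 0.1, 0, 4, 0, 0, 0, 0, 4, 0, 0, 0, 0, 4],
)

```text
time: 7.45
eef_pos: [0.6297, -0.1914, 0.0206]
tool_rot: [0.188, 3.136, -0.0]
wrist_force: [-0.6, 0.0, 1.5]
opening: 0.642
gripper_force: 63.9
```

Force has risen by 2.5 N, so the ring is touching the card. I'll release gradually.

Request:
servo_tool(
  targets=[0, 0, 0.05, 0, 4, 0, 0, 0, 0, 5.6, 0, 0, 0, 0, 6, 0, 0, 0, 0, 7, 0, 0, 0, 0, 8, 0, 0, 0, 0, 8, 0, 0, 0, 0, 8],
)

```text
time: 8.15
eef_pos: [0.6295, -0.1913, 0.0197]
tool_rot: [-0.188, -3.136, -0.0]
wrist_force: [0.5, 0.4, -0.2]
opening: 0.94
gripper_force: 0.0
```

Request:
servo_tool(
  targets=[0, 0, -1, 0, 8, 0, 0, -2, 0, 8, 0, 0, -3, 0, 8, 0, 0, -4, 0, 8, 0, 0, -4, 0, 8, 0, 0, 0, 0, 8, 0, 0, 0, 0, 8, 0, 0, 0, 0, 8],
)

```text
time: 8.95
eef_pos: [0.6287, -0.1911, 0.159]
tool_rot: [-0.188, -3.134, -0.001]
wrist_force: [-0.1, -0.4, -0.2]
opening: 0.935
gripper_force: 0.0
```

```bash
python3 - <<'E'
from h import *
s=bot.read_state(); i=camera_info('wrist'); im,d=camera('wrist'); cv2.imwrite('pics/w5.png',im[...,::-1])
P=cloud(d,i); hsv=cv2.cvtColor(im,cv2.COLOR_RGB2HSV)
m=((hsv[...,1]>90)&(P[...,2]>.04)&(P[...,2]<.054)&(d>0)).astype(np.uint8)
for c in cv2.findContours(m,0,1)[0]:
    if cv2.contourArea(c)<300: continue
    q=np.array([P[b,a] for a,b in c[:,0]]); print(cv2.minEnclosingCircle(q[:,:2].astype(np.float32)),np.median(q[:,2]))
print(s['eef_pos'],s['wrist_force'],s['time'])
E
```

```text
((0.6301529407501221, -0.19112852215766907), 0.028058666735887527) 0.04636923060128967
((0.5446221232414246, -0.1973554641008377), 0.02740253321826458) 0.046786686743717165
[ 0.6287472  -0.19109963  0.15904915] [-0.12660979 -0.37576362 -0.24096833] 8.95
```

View pics/w5.png

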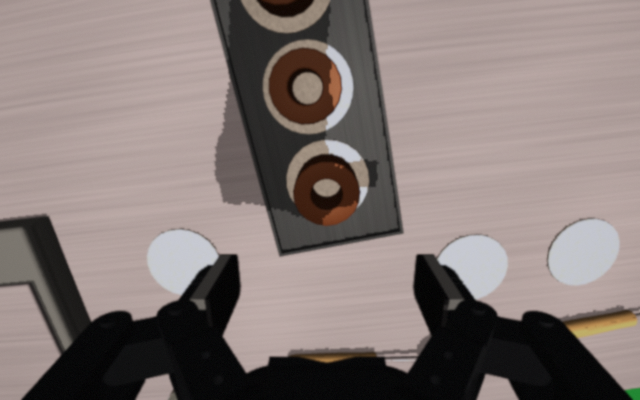

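The ring stands flat on the card at (327,188). It measures (0.630, -0.191) with its top at 46 mm, so it is centred, and the gripper is clear.

```bash
python3 -c "
from rig import bot; print(bot.job_done())"
```

```text
the job is handed in; nothing more can be done
None
```

The ring is resting flat on the empty tray card, about 1 mm off centre by my measurement, with the gripper clear of it; I did not touch the drum or the dome, and the job is handed in (no verdict came back).

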